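# Snap a battery stick into the cell tester

## Task

Take the green battery stick out of the white rack and snap it down sideways into both copper spring clips of the grey cell tester, its steel button facing the red end terminal. Then slide it along in the clips until the button has pushed the little sprung pin in and meets the brass collar, and press it there with a steady push of about 10 N, over and above the drag of the clips, for half a second (never 20 N or more), and leave it clipped in with the button on the pin. Do not ram it down on its seats (stay under 35 N) and leave the blue stick and the other things on the bench where they are.

Things in the scene. Friction and masses are not known exactly. Their poses are not given: they have to be found in the camera images.
- green_stick: Green battery stick: rigid cylinder 20 mm in diameter, 128 mm long, about 95 g, with a white band and a steel button (8 mm wide, 2 mm proud) at its +y end. Origin: mid-length on the axis; y runs along the stick, roll is arbitrary. It starts level in the rack, axis 26 mm above the bench, button roughly to +y. Its middle 75 mm is free at both sides, and below down to the 5 mm rack base.
- button (a point): Centre of the button's end face, 66 mm from the stick's origin along its +y axis.
- tester: Grey fixed cell tester, housing 140 x 245 x 22 mm high. Origin: on the bench, midway below the clips; y along the clips towards the terminal end, z up. A stick snapped in rests on two seats, axis along y at x = 0, 45 mm above the bench. Between the clips, 68 mm apart, only the 22 mm housing lies below, so fingers holding the stick's middle have room and may slide 20 mm each way.
- clip_minus (a point): The C-shaped copper spring clip away from the terminal, 12 mm wide along y, at tester y = -40 mm; the point is on the seated stick's axis. The mouth opens upwards: 26 mm wide at 63 mm above the bench, throat 14 mm at 53 mm. The stick meets the throat with its axis 16 mm too high; pushing it through both clips takes 8 to 20 N in all, then it pulls itself home.
- clip_plus (a point): The same clip at tester y = +40 mm, next to the terminal; the point is on the seated stick's axis. Sliding a seated stick along in both clips takes some 2 to 8 N, more if it is also pressed down.
- seats: The two black seats under the clips, each 18 x 12 mm, that the stick comes to rest on. Origin: midway between them at the level of their tops, 35 mm above the bench; axes like the tester's. They are rigid.
- terminal: Red block at the tester's end, clamped 74 to 84 mm along +y from the tester's origin. Origin: centre of its face, 45 mm above the bench; axes like the tester's, the face looks to -y. From it a brass collar 16 mm in diameter juts out, screwed in or out to 6 to 14 mm (differs each time, not reported: find it by feel). It is rigid; a pin stands 2 mm proud of it, sprung with about 1 N.
- blue_stick: Blue battery stick of the same size, in the other place of the rack, its axis parallel to the green one's and 70 mm away. Leave it there. Origin and axes like the green stick's.
- rack: White fixed rack: base 130 x 105 x 5 mm with two places for sticks at x = -35 and +35 mm, each of two cradles at y = -45 and +45 mm (12 mm wide along y, side cheeks 25 mm above the bench). Origin: underside centre; sticks lie along its y axis.
- phone: Phone, 150 x 72 x 9 mm, lying on the bench; not to be moved. Origin: underside centre.
- open_phone: Opened phone, 150 x 72 x 9 mm, lying on the bench; not to be moved. Origin: underside centre.
- dispenser: Clear dispenser bottle, 44 mm in diameter, 110 mm high; not to be moved. Origin: underside centre.
- flux_jar: Small green jar with a black lid, 44 mm in diameter, 35 mm high; not to be moved. Origin: underside centre.
- driver: Red-handled screwdriver, 150 mm long, lying on the bench; not to be moved.
- spudger: Blue plastic spudger, 140 x 11 x 5 mm, lying on the bench; not to be moved.
There are look-alikes about, which are no part of the job. Of the things shaped like the green_stick, the green one is meant.

How it is judged:
On the way, in this order (a step that is already met when the one before it is completed fails the run):
1. the green stick is lifted clear of the rack (height (world z) of green_stick above 0.06 m), for 0.1 s.
2. the green stick is snapped home in both clips, button towards the terminal (z of green_stick in the frame of tester between 0.0432 and 0.0468 m and x of green_stick in the frame of tester between -0.0025 and 0.0025 m and y of green_stick in the frame of tester between -0.02 and 0.02 m and angle between the y axis of green_stick and the y axis of tester, either way round below 0.035 rad and y of button in the frame of tester above 0.03 m), for 0.2 s.
3. clipped in, the button is pressed on the terminal (collar and pin) with a steady 3 to 16 N for 0.3 s (all of step 2 and contact force between green_stick and terminal between 3 and 16 N), for 0.3 s.
At the end, for the whole second after the job is handed in: The green stick lies in both clips (axis within 1.8 mm of the seated height of 45 mm, 2.5 mm sideways, 0.035 rad of the clip line), its button on the terminal's sprung pin (contact force above 0.25 N, so within 2 mm of the collar), released and at rest (all of step 2 and contact force between green_stick and terminal above 0.25 N and linear speed of green_stick below 0.01 m/s); the robot touches nothing.
It fails at once if the stick is pushed on the terminal with 20 N or more (contact force between green_stick and terminal above 20 N).
It fails at once if the stick is pressed down on the seats with 35 N or more (contact force between green_stick and seats above 35 N).
It fails at once if the blue stick or another thing on the bench is moved by more than 15 mm (distance of any of blue_stick, phone, open_phone, dispenser, flux_jar, driver, spudger from where it was at the start of the episode above 0.015 m).
It also fails if it takes over 67 s, if anything falls off the work surface, if the arm or the gripper's body presses on something with over 40 N, if the wrist force passes 120 N, or if a joint passes its speed limit or range.

## Robot

A 6-joint arm with a two-finger parallel gripper is mounted at the origin on the work surface. World frame = base frame: x ahead of the robot, y to its left, z up, the work surface at z = 0. Lengths are in m, angles in rad, forces in N, time in s.
With the tool pointing down it reaches from about 0.35 to 0.975 m from the base axis. Payload 17.4 kg.
Tool frame: the origin (TCP) lies on the mounting face of the last link; the fingertips stand 173 mm ahead of it and the grasp point (between the pads) lies 155 mm ahead of it; z points along the fingers, y is the line along which they close (so a half turn about z gives the same grasp; the last joint's range is limited). The gripper opens to 85 mm and grips with 20 to 120 N. Pads are 22 mm wide; open, the fingers measure 114 mm over their backs; the gripper's body (76 mm by 85 mm) begins 54 mm behind the grasp point. The pads swing forward as they close: fully open they stand 13 mm farther back than shut.
Start: joints at [-0.038, 0.116, 1.442, -0, 1.584, -0.038], TCP at [0.675, -0, 0.405] pointing down, gripper open.
Joint ranges: [-2.83, 2.83], [-0.83, 2.19], [0.07, 2.5], [-1.14, 4.28], [0.01, 3], [-2.97, 2.97]. Speed limits (rad/s): [1.89, 1.89, 2.22, 3.14, 3.14, 3.14].

## Interface

Orientations are given as a unit quaternion [x, y, z, w].
In Python, from rig import manip, cams gives the robot as it stands.
- The arm moves only by the tool play_rows, never from a script. Its argument "series" is text: rows parted by semicolons, each of 7 numbers parted by spaces: the turn, a rotation vector about the tool's x, y, z in degrees, then the shift along the tool's x, y, z in m, then the finger opening in m, from 0 to 0.0854. A call has 1 to 12 rows; each row shifts and turns the commanded pose from where the row before left it, along the tool's axes as they then stand; what a row does not reach is not made up. A row lasts 1/8 s, in which the tool goes at most 62.5 mm and 10.7 degrees, less where a joint would pass 70% of its speed; a pose out of reach is approached as far as the arm can. A call is refused whole if a number of a shift passes 0.0625 or a number of a turn 10.7, either way. A call with a gripper value outside its range is refused whole. The fingers move at their own pace and stop on an object; "squeeze" is the grip in N (left out, the last holds). Time passes only in rows, so rows that do not move let the fingers close. It gives the time, the measured TCP pose, the force, the opening and the grip force at its end, in the units of the state.
- manip.get_state(): the state, without advancing time (a new reading comes with each control period).
- cams.get_image(name): name is "scene" or "side" or "wrist"; returns the picture (420x560x3 uint8, blue, green, red); there is no depth.
- cams.get_calibration(name): a dict with "vertical_fov" (degrees; the focal length in pixels is half the picture's height over the tangent of half this angle, whatever the lens; pixels are square), "cx", "cy" (the principal point, pixels), "cam_to_world" (4x4, takes a point from camera to world coordinates). Camera axes: x right, y up, looking along -z (the intrinsics and any distortion apply to the point x, -y, -z); pixel columns grow to the right and rows downward; lengths in m; the calibration is good to about 2 mm. A picture is of the moment at which its call begins: read the wrist's pose just before it. get_calibration takes no time and is no camera call; for the wrist camera it gives the pose at the moment of the call.
- manip.hand_in(): hands the job in; it is judged then, once.
Trained networks look in the newest picture that a camera, given by its name, has taken for a name from the list of things; names that differ only in an ending like _2 or _b are one class to them, and where a whole thing is asked for, a point or a joint stands for the part that bears it (a point fixed in the world has none). Each returns a list of dicts, best first, with "score" (0 to 1); they miss things now and then, are a little off and sometimes report something else, mostly with a low value. They report only what shows in the picture. A call takes as long as a camera call. They do not tell look-alikes from the thing itself.
- cams.cut_out(camera, name): "pixels" (420x560 bool, what is visible of it) and "bbox" ([left, top, right, bottom] in pixels, round what is visible of it).
- cams.pinpoint(camera, name): "uv" ([column, row] in pixels: a listed point, or the origin of a listed thing).
The state is a dict: "clock": time; "qpos": joint angles; "joint_vel": joint speeds; "effort": joint torques, N m; "position": TCP position; "eef_rot": TCP orientation; "force": force on the tool from outside, world axes, zero at the start; "ft_torque": the same for the moment, N m; "finger_gap": finger opening in m; "gripper_force": force on a finger pad.
Only numpy, scipy, OpenCV 4.12 (cv2) and the standard library are available. Lean on these libraries where they do the work, as an engineer would, in place of code of your own. Each camera call takes 0.05 s, during which the arm holds its last target. There are 200 camera calls.

## Working session

There is one attempt and no reset: what is moved stays moved. The work goes in short steps, Python scripts to look and compute and a tool call to move; the robot and the scene stay as the last step left them, time stands still between calls to the robot, and variables do not carry over. Pictures are saved under pics/ and viewed, at most 11 in all, crops included, and the job is handed in when it is done.

Besides the shell and the picture viewer there is one more tool, called after "Request:" as name(argument=value, ...) on one line, values as JSON. play_rows: Moves the arm, as the interface text tells. Its arguments: {"type":"object","properties":{"series":{"type":"string"},"squeeze":{"type":"number"}},"required":["series"]}

```bash
ls; mkdir -p pics
cat > h.py <<'E'
import numpy as np, cv2, json
from rig import manip, cams
from scipy.spatial.transform import Rotation as R
def ray(cal,uv):
    f=210/np.tan(np.radians(cal["vertical_fov"])/2)
    d=np.array([(uv[0]-cal["cx"])/f,-(uv[1]-cal["cy"])/f,-1.])
    T=np.array(cal["cam_to_world"]); return T[:3,3],T[:3,:3]@d
def onz(cal,uv,z):
    o,d=ray(cal,uv); return o+d*(z-o[2])/d[2]
def proj(cal,p):
    T=np.array(cal["cam_to_world"]);q=T[:3,:3].T@(np.array(p)-T[:3,3])
    f=210/np.tan(np.radians(cal["vertical_fov"])/2)
    return np.array([cal["cx"]-f*q[0]/q[2],cal["cy"]+f*q[1]/q[2]])
E
python3 - <<'E'
from h import *
for c in ["scene","side","wrist"]:
    im=cams.get_image(c); cal=cams.get_calibration(c)
    print(c,{k:(np.round(v,3).tolist()) for k,v in cal.items() if not isinstance(v,str)}, [k for k in cal])
    cv2.imwrite(f"pics/{c}0.png",im)
    for n,z in [("green_stick",.026),("blue_stick",.026),("button",.026),("rack",0),("tester",0),("clip_minus",.045),("clip_plus",.045),("terminal",.045),("seats",.035)]:
        for r in cams.pinpoint(c,n)[:2]:
            print(" ",n,round(r["score"],2),np.round(r["uv"],1),np.round(onz(cal,r["uv"],z),4))
print(manip.get_state())
E
```

```text
pics
scene {'vertical_fov': 52.723, 'cx': 279.2, 'cy': 208.608, 'cam_to_world': [[0.472, -0.61, 0.636, 1.384], [0.881, 0.314, -0.353, -0.455], [0.016, 0.727, 0.686, 0.935], [0.0, 0.0, 0.0, 1.0]]} ['vertical_fov', 'cx', 'cy', 'cam_to_world']
  green_stick 0.78 [177.9 274.7] [ 0.6444 -0.3488  0.026 ]
  green_stick 0.57 [277.5 221.5] [ 0.5892 -0.0182  0.026 ]
  blue_stick 0.67 [217.2 215.4] [ 0.4813 -0.17    0.026 ]
  button 0.74 [174.8 292.5] [ 0.6958 -0.374   0.026 ]
  button 0.63 [244.8 225.4] [ 0.5589 -0.113   0.026 ]
  rack 0.77 [219.1 232.7] [ 0.5278 -0.1851  0.    ]
  tester 0.76 [325.7 189.8] [0.5074 0.2104 0.    ]
  tester 0.59 [300.8 272.4] [ 0.7722 -0.0418  0.    ]
  clip_minus 0.67 [320.3 186.5] [0.5277 0.1717 0.045 ]
  clip_plus 0.91 [340.6 178.8] [0.525  0.2529 0.045 ]
  clip_plus 0.16 [222.8 234.2] [ 0.5793 -0.1909  0.045 ]
  terminal 0.6 [345.3 176.2] [0.5208 0.2747 0.045 ]
  seats 0.58 [336.5 179.8] [0.5135 0.2456 0.035 ]
  seats 0.55 [326.7 183.1] [0.513  0.2069 0.035 ]
side {'vertical_fov': 56.411, 'cx': 283.877, 'cy': 203.961, 'cam_to_world': [[-0.845, 0.26, -0.468, 
[... 1355 characters left out ...]
ock': 1.5, 'qpos': array([-3.77835008e-02,  1.16003511e-01,  1.44162970e+00,  2.67209407e-05,
        1.58398255e+00, -3.78181524e-02]), 'joint_vel': array([ 0.00032829, -0.00039848,  0.00076865,  0.0005939 , -0.00017058,
       -0.00015203]), 'effort': array([-2.92455775e-05, -7.31732011e+01, -6.32643986e+01,  2.96342193e-06,
        4.34500562e-04,  1.19253716e-06]), 'position': array([6.75004266e-01, 5.15458212e-06, 4.04682312e-01]), 'eef_rot': array([ 7.07094405e-01,  7.07119157e-01,  1.94082020e-06, -1.75561585e-05]), 'force': array([-0.26030318,  0.82717796, -0.21323537]), 'ft_torque': array([0.02619282, 0.01215299, 0.01023467]), 'gripper_force': 0.0, 'finger_gap': 0.08513764411998284}
```

View pics/scene0.png

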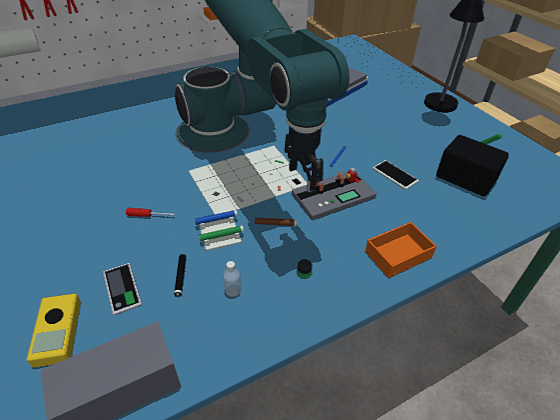

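View pics/wrist0.png

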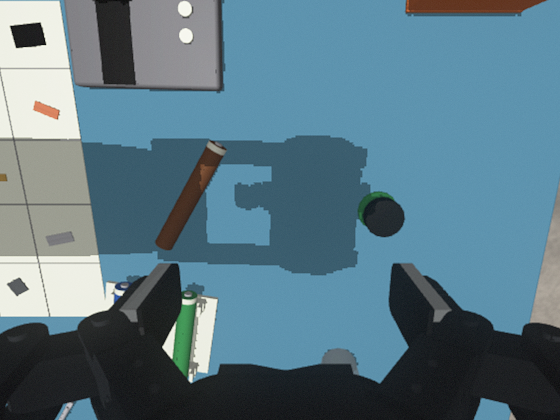

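View pics/side0.png

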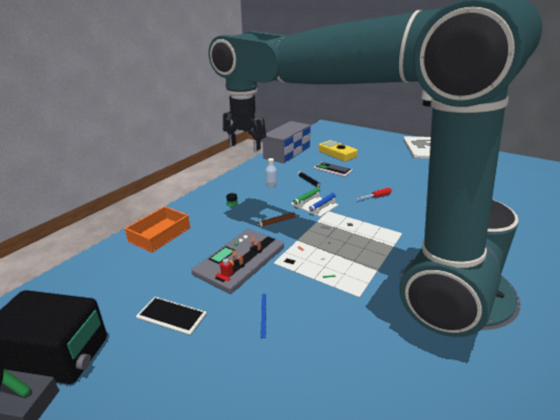

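Request:
play_rows(series="0 0 0 0.05 -0.039 0 0.0854;0 0 0 0.05 -0.039 0 0.0854;0 0 0 0.05 -0.039 0 0.0854;0 0 0 0.05 -0.039 0 0.0854;0 0 0 0 0 0 0.0854;0 0 0 0 0 0 0.0854")

```text
clock: 2.25
position: [0.5213, 0.1971, 0.4049]
eef_rot: [0.707, 0.707, 0.0, 0.0]
force: [-0.6, -0.2, -0.3]
finger_gap: 0.0853
gripper_force: 0.0
```

Run:
```python
from h import *
c="wrist"
im=cams.get_image(c); cal=cams.get_calibration(c); cv2.imwrite("pics/w1.png",im)
for n,z in [("tester",0),("clip_minus",.045),("clip_plus",.045),("terminal",.045),("seats",.035)]:
    for r in cams.pinpoint(c,n)[:2]:
        print(" ",n,round(r["score"],2),np.round(r["uv"],1),np.round(onz(cal,r["uv"],z),4))
s=manip.get_state();print(s["clock"],s["position"],s["force"])
```

```text
tester 0.65 [285.5 162.8] [0.5228 0.2124 0.    ]
  clip_minus 0.69 [284.6 211.4] [0.5219 0.171  0.045 ]
  clip_plus 0.72 [282.7 128.4] [0.5202 0.2503 0.045 ]
  terminal 0.69 [284.1  83.4] [0.5216 0.2893 0.045 ]
2.55 [0.521791   0.19645857 0.40445868] [0.36078637 0.30782798 0.36382311]
```

View pics/w1.png

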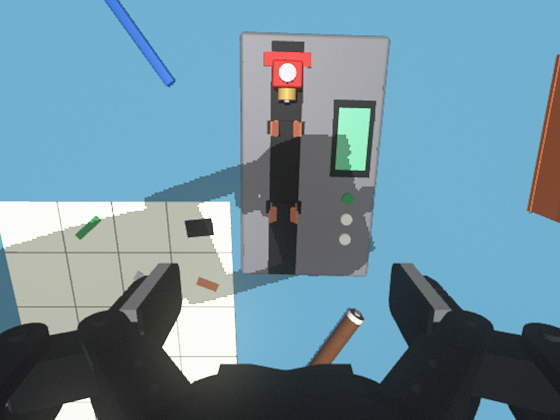

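Run:
```python
from h import *
cal=cams.get_calibration("wrist")
im=cv2.imread("pics/w1.png"); hsv=cv2.cvtColor(im,cv2.COLOR_BGR2HSV)
crop=cv2.resize(im[30:290,225:400],None,fx=3,fy=2.3,interpolation=cv2.INTER_CUBIC)
crop=cv2.resize(im[60:240,245:325],None,fx=5,fy=3.3,interpolation=cv2.INTER_CUBIC);cv2.imwrite("pics/c1.png",crop)
# blue bench mask -> housing edges
blue=(hsv[...,0]>90)&(hsv[...,0]<115)&(hsv[...,1]>90)
L=[];Rr=[]
for v in range(50,262,4):
    row=~blue[v]
    u=np.argmax(blue[v,320:]) if blue[v,320:].any() else -1
    Rr.append((320+u,v))
Rr=np.array(Rr,float)
P=np.array([onz(cal,p,.022)[:2] for p in Rr]); 
k=np.polyfit(P[:,1],P[:,0],1);r=P[:,0]-np.polyval(k,P[:,1]);g=abs(r)<.003
k=np.polyfit(P[g,1],P[g,0],1); print("right edge slope dx/dy",k,g.sum())
for v in (50,100,150): print(v,[u for u in range(225,260) if blue[v,u]][-1:])
Pl=np.array([onz(cal,(([u for u in range(225,260) if blue[v,u]] or [np.nan])[-1]+.5,v),.022)[:2] for v in range(45,190,4)]); Pl=Pl[~np.isnan(Pl[:,0])]
k=np.polyfit(Pl[:,1],Pl[:,0],1);print("left",k)
cop=(hsv[...,0]<16)&(hsv[...,1]>90)&(hsv[...,2]>60)
n,l,st,ce=cv2.connectedComponentsWithStats(cop.astype(np.uint8))
for i in range(1,n):
    if st[i,4]>15 and 255<ce[i,0]<315 and ce[i,1]<240: print(st[i],ce[i])
```

```text
right edge slope dx/dy [0.03068369 0.60951345] 53
50 [239]
100 [240]
150 [240]
left [0.02971539 0.47070712]
[ 264   51   48   40 1105] [287.02895928  66.63529412]
[270 120   9  17 142] [274.11267606 127.95070423]
[293 120   9  18 144] [296.875      128.71527778]
[269 202   8  21 133] [272.36842105 213.26315789]
[290 203   9  21 134] [293.70895522 214.08955224]
```

View pics/c1.png

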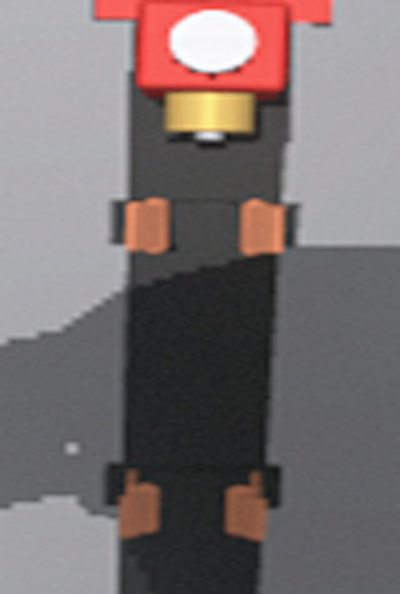

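Request:
play_rows(series="0 0 0 -0.057 0.005 0 0.0854;0 0 0 -0.057 0.005 0 0.0854;0 0 0 -0.057 0.005 0 0.0854;0 0 0 -0.057 0.005 0 0.0854;0 0 0 -0.057 0.005 0 0.0854;0 0 0 -0.057 0.005 0 0.0854;0 0 0 -0.057 0.006 0 0.0854;0 0 0 0 0 0 0.0854;0 0 0 0 0 0 0.0854")

```text
clock: 3.68
position: [0.5572, -0.2022, 0.4044]
eef_rot: [0.708, 0.707, -0.0, -0.0]
force: [0.1, -0.3, -0.0]
finger_gap: 0.0856
gripper_force: 0.0
```

Run:
```python
from h import *
c="wrist"
im=cams.get_image(c); cal=cams.get_calibration(c); cv2.imwrite("pics/w2.png",im)
for n,z in [("green_stick",.026),("button",.026),("blue_stick",.026),("rack",0)]:
    for r in cams.pinpoint(c,n)[:2]:
        print(" ",n,round(r["score"],2),np.round(r["uv"],1),np.round(onz(cal,r["uv"],z),4))
hsv=cv2.cvtColor(im,cv2.COLOR_BGR2HSV)
m=((hsv[...,0]>48)&(hsv[...,0]<85)&(hsv[...,1]>90)).astype(np.uint8)
n,l,st,ce=cv2.connectedComponentsWithStats(m)
for i in range(1,n):
    if st[i,4]>200:
        v,u=np.nonzero(l==i); mid=[]
        for r in np.unique(v):
            q=u[v==r]; mid.append(onz(cal,(q.min()/2+q.max()/2,r),.03)[:2])
        mid=np.array(mid); print(st[i],mid[0],mid[-1]," x(y) fit",np.polyfit(mid[:,1],mid[:,0],1))
s=manip.get_state();print(s["clock"],s["position"])
T=np.array(cal["cam_to_world"]);
# tester clip pts using stored view: shift camera pose to view1
cal1=dict(cal); T1=T.copy(); T1[:3,3]+=np.array([.521791,.19645857,.40445868])-s["position"]; cal1["cam_to_world"]=T1
for uv in [(285.5,128.3),(283.0,213.7)]: print(onz(cal1,uv,.058),onz(cal1,uv,.063))
print("collar",onz(cal1,(245+211/5,60+132/3.3),.05),"redface",onz(cal1,(245+210/5,60+92/3.3),.055))
```

```text
green_stick 0.88 [352.7 297.3] [ 0.6329 -0.3315  0.026 ]
  green_stick 0.57 [283.5 169.4] [ 0.5563 -0.1886  0.026 ]
  button 0.68 [298.  103.7] [ 0.5702 -0.1256  0.026 ]
  button 0.58 [399.9 316.3] [ 0.6874 -0.3555  0.026 ]
  blue_stick 0.6 [213.8 157.6] [ 0.487  -0.1768  0.026 ]
  rack 0.59 [252.8 162.5] [ 0.5233 -0.1853  0.    ]
[493   0  37  31 527] [ 0.74684294 -0.03866929] [ 0.76103596 -0.06259662]  x(y) fit [-0.73790336  0.71484541]
[ 265  110   40  124 2303] [ 0.55873762 -0.13138535] [ 0.55043283 -0.25461053]  x(y) fit [0.16219746 0.58770696]
3.925 [ 0.55729548 -0.20100538  0.40491008]
[0.52272224 0.25035144 0.058     ] [0.52271625 0.25055972 0.063     ]
[0.52035707 0.17201853 0.058     ] [0.52038855 0.17346776 0.063     ]
collar [0.5242404  0.27443875 0.05      ] redface [0.52402723 0.28426891 0.055     ]
```

View pics/w2.png

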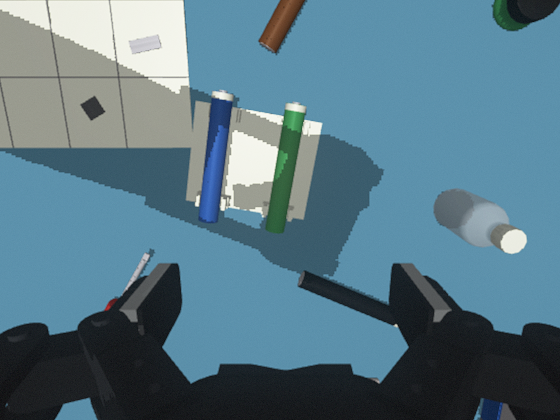

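Request:
play_rows(series="0 0 9 0 0 0 0.05;0 0 0 0.011 -0.002 0.05 0.05;0 0 0 0 0 0.05 0.05;0 0 0 0 0 0.05 0.05;0 0 0 0 0 0 0.05;0 0 0 0 0 0 0.05")

```text
clock: 4.68
position: [0.5575, -0.1906, 0.257]
eef_rot: [0.76, 0.65, 0.0, 0.001]
force: [0.3, -0.6, 0.2]
finger_gap: 0.0499
gripper_force: 0.0
```

Run:
```python
from h import *
c="wrist"
im=cams.get_image(c); cal=cams.get_calibration(c); cv2.imwrite("pics/w3.png",im)
s=manip.get_state();print(s["clock"],s["position"]); M=R.from_quat(s["eef_rot"]).as_matrix(); print(np.round(M,4))
for n,z in [("green_stick",.026),("button",.026)]:
    for r in cams.pinpoint(c,n)[:2]:
        p=onz(cal,r["uv"],z); print(" ",n,round(r["score"],2),np.round(r["uv"],1),np.round(p,4),"tool",np.round(M.T@(p-s["position"]),4))
hsv=cv2.cvtColor(im,cv2.COLOR_BGR2HSV)
m=((hsv[...,0]>48)&(hsv[...,0]<85)&(hsv[...,1]>90)).astype(np.uint8)
n,l,st,ce=cv2.connectedComponentsWithStats(m)
for i in range(1,n):
    if st[i,4]>800:
        v,u=np.nonzero(l==i); mid=[]
        for r in np.unique(v)[::12]:
            q=u[v==r]; e=[M.T@(onz(cal,(x,r),.028)-s["position"]) for x in(q.min(),q.max()+1)]; mid.append((e[0][0],e[0][1]/2+e[1][1]/2,e[1][1]-e[0][1]))
        print(st[i]);print(np.round(mid,4).tolist())
```

```text
4.725 [ 0.55761911 -0.19072966  0.25755364]
[[ 1.561e-01  9.877e-01  3.000e-03]
 [ 9.877e-01 -1.561e-01 -1.200e-03]
 [-7.000e-04  3.200e-03 -1.000e+00]]
  green_stick 0.84 [283.3 226.1] [ 0.5581 -0.1894  0.026 ] tool [ 0.0016 -0.0005  0.2316]
  button 0.92 [285.1 115.5] [ 0.5693 -0.1257  0.026 ] tool [0.0662 0.0006 0.2315]
[ 266  130   36  200 6306]
[[0.0585, -0.0095, 0.0011], [0.0519, -0.0, 0.0191], [0.0452, -0.0, 0.0193], [0.0384, -0.0003, 0.0189], [0.0314, -0.0003, 0.019], [0.0244, -0.0004, 0.0192], [0.0172, -0.0007, 0.0188], [0.0098, -0.0007, 0.019], [0.0023, -0.0007, 0.0192], [-0.0053, -0.001, 0.0187], [-0.0131, -0.001, 0.0189], [-0.021, -0.001, 0.0191], [-0.0291, -0.0011, 0.0193], [-0.0374, -0.0014, 0.0189], [-0.0458, -0.0017, 0.0197], [-0.0544, -0.0018, 0.0199], [-0.0632, -0.0015, 0.0195]]
```

View pics/w3.png

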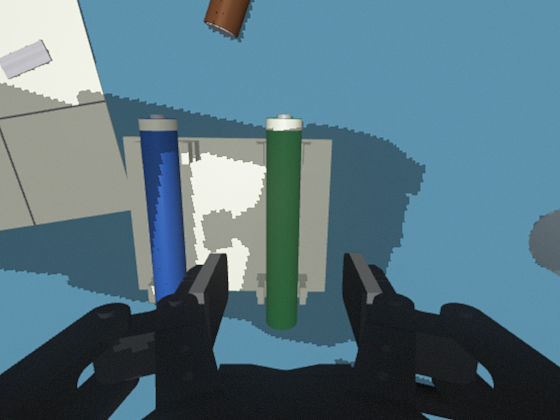

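Request:
play_rows(series="0 0 0.8 0.001 -0.0007 0.04 0.05;0 0 0 0 0 0.0345 0.05;0 0 0 0 0 0 0.05;0 0 0 0 0 0 0.0;0 0 0 0 0 0 0.0;0 0 0 0 0 0 0.0;0 0 0 0 0 0 0.0;0 0 0 0 0 0 0.0", squeeze=60)

```text
clock: 5.82
position: [0.5571, -0.1898, 0.1826]
eef_rot: [0.765, 0.644, 0.001, 0.001]
force: [-0.7, 1.5, 8.2]
finger_gap: 0.0182
gripper_force: 58.3
```

Request:
play_rows(series="0 0 0 0 0 -0.03 0;0 0 0 0 0 -0.06 0;0 0 -8.1 0 0 -0.01 0;0 0 0 0.0487 -0.006 0 0;0 0 0 0.0487 -0.006 0 0;0 0 0 0.0487 -0.006 0 0;0 0 0 0.0487 -0.006 0 0;0 0 0 0.0487 -0.006 0 0;0 0 0 0.0487 -0.006 0 0;0 0 0 0.0487 -0.006 0 0;0 0 0 0.0487 -0.006 0 0;0 0 0 0 0 0.01 0")

```text
clock: 7.32
position: [0.5197, 0.2039, 0.272]
eef_rot: [0.716, 0.698, 0.001, 0.0]
force: [-0.5, 0.1, -2.0]
finger_gap: 0.0182
gripper_force: 58.8
```

Request:
play_rows(series="0 0 0 0 0 0.015 0;0 0 0 0 0 0.01 0;0 0 0 0 0 0 0;0 0 0 0 0 0 0")

```text
clock: 7.82
position: [0.5203, 0.2008, 0.2455]
eef_rot: [0.718, 0.696, 0.0, 0.0]
force: [0.0, -0.2, -0.8]
finger_gap: 0.0183
gripper_force: 58.8
```

Run:
```python
from h import *
s=manip.get_state();print(s["clock"],s["position"],s["force"]); M=R.from_quat(s["eef_rot"]).as_matrix(); print(np.round(M,4))
ims=[]
for c in ["wrist","side","scene"]:
    im=cams.get_image(c); cal=cams.get_calibration(c); cv2.imwrite(f"pics/{c}4.png",im); ims.append(im)
    for n in ["green_stick","button","clip_minus","clip_plus"]:
        for r in cams.pinpoint(c,n)[:1]:
            z=.045 if "clip" in n else s["position"][2]-.157
            p=onz(cal,r["uv"],z); print(c,n,round(r["score"],2),np.round(r["uv"],1),np.round(p,4),"tool",np.round(M.T@(p-s["position"]),4))
q=proj(cams.get_calibration("side"),[.52,.21,.06]);print(q)
a,b=int(q[0])-60,int(q[1])-50
sd=cv2.resize(ims[1][b:b+105,a:a+120],(480,420),interpolation=cv2.INTER_CUBIC)
cv2.imwrite("pics/m4.png",cv2.resize(np.hstack([ims[0][:, 180:400][:, :],sd]),(700,420)))
```

```text
7.825 [0.52027283 0.20075851 0.2455257 ] [ 0.00738955 -0.15341502 -0.79524106]
[[ 3.050e-02  9.995e-01  3.000e-04]
 [ 9.995e-01 -3.050e-02  1.000e-04]
 [ 1.000e-04  3.000e-04 -1.000e+00]]
wrist green_stick 0.56 [286.  288.2] [0.5213 0.2007 0.0885] tool [-0.     0.001  0.157]
wrist button 0.85 [287.  114.7] [0.5237 0.2678 0.0885] tool [0.0671 0.0013 0.157 ]
wrist clip_minus 0.69 [285.  288.1] [0.5202 0.1775 0.045 ] tool [-0.0233  0.0006  0.2005]
side green_stick 0.56 [243.9 239.7] [0.5176 0.2227 0.0885] tool [ 0.0218 -0.0034  0.157 ]
side button 0.71 [298.9 172.1] [ 0.6117 -0.229   0.0885] tool [-0.4268  0.1045  0.157 ]
side clip_minus 0.87 [256.5 245.7] [0.5099 0.1784 0.045 ] tool [-0.0227 -0.0097  0.2005]
side clip_plus 0.89 [234.5 259.3] [0.5232 0.2605 0.045 ] tool [0.0597 0.001  0.2005]
scene green_stick 0.8 [274.5 223. ] [ 0.6452 -0.0585  0.0885] tool [-0.2553  0.1327  0.157 ]
scene button 0.79 [173.7 292.6] [ 0.7422 -0.382   0.0885] tool [-0.5757  0.2395  0.157 ]
scene clip_minus 0.74 [319.8 182.7] [0.5107 0.1805 0.045 ] tool [-0.0206 -0.009   0.2005]
scene clip_plus 0.9 [339.1 179.4] [0.5254 0.2467 0.045 ] tool [0.046  0.0036 0.2005]
[246.5729741  245.77520591]
```

View pics/m4.png

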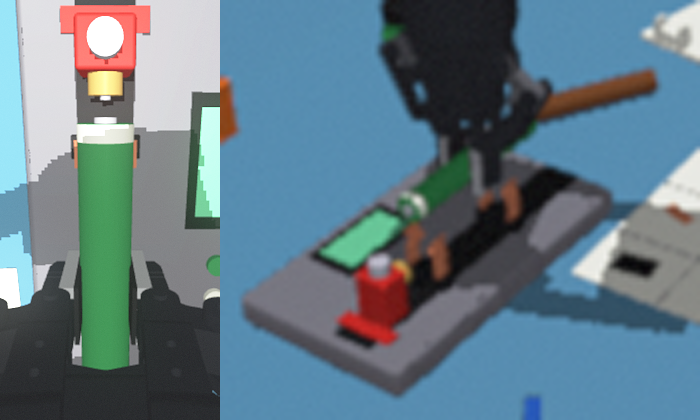

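Request:
play_rows(series="0 0 0 0 0 0.013 0;0 0 0 0 0 0.012 0;0 0 0 0 0 0 0;0 0 0 0 0 0.002 0;0 0 0 0 0 0.002 0;0 0 0 0 0 0 0")

```text
clock: 9.32
position: [0.5203, 0.2013, 0.2174]
eef_rot: [0.718, 0.697, 0.001, 0.0]
force: [0.2, -0.5, 8.3]
finger_gap: 0.0181
gripper_force: 59.9
```

Request:
play_rows(series="0 0 0 0 0 0.0015 0;0 0 0 0 0 0.0015 0;0 0 0 0 0 0 0")

```text
clock: 9.7
position: [0.5205, 0.2015, 0.2151]
eef_rot: [0.718, 0.697, 0.001, 0.0]
force: [-1.4, -1.3, 15.1]
finger_gap: 0.0185
gripper_force: 60.6
```

Request:
play_rows(series="0 0 0 0 0 0.0015 0;0 0 0 0 0 0.0015 0;0 0 0 0 0 0 0")

```text
clock: 10.07
position: [0.5204, 0.2015, 0.2118]
eef_rot: [0.717, 0.697, 0.001, 0.0]
force: [-1.0, 1.1, 11.2]
finger_gap: 0.0182
gripper_force: 60.2
```

Request:
play_rows(series="0 0 0 0 0 0.0015 0;0 0 0 0 0 0.0015 0;0 0 0 0 0 0 0")

```text
clock: 10.45
position: [0.5202, 0.2014, 0.2078]
eef_rot: [0.718, 0.697, 0.001, 0.0]
force: [1.4, 2.9, 3.5]
finger_gap: 0.0181
gripper_force: 59.3
```

Request:
play_rows(series="0 0 0 0 0 0.0015 0;0 0 0 0 0 0.0015 0;0 0 0 0 0 0 0")

```text
clock: 10.82
position: [0.5199, 0.2011, 0.2035]
eef_rot: [0.718, 0.697, -0.0, -0.0]
force: [3.9, 2.0, -5.5]
finger_gap: 0.0181
gripper_force: 58.6
```

Request:
play_rows(series="0 0 0 0 0 0.001 0;0 0 0 0 0 0 0.035;0 0 0 0 0 0 0.035;0 0 0 0 0 0 0.035;0 0 0 0 0 0 0.035")

```text
clock: 11.45
position: [0.52, 0.2013, 0.2033]
eef_rot: [0.718, 0.697, 0.0, 0.0]
force: [0.2, -0.0, 0.1]
finger_gap: 0.0354
gripper_force: 0.0
```

Run:
```python
from h import *
s=manip.get_state();print(s["clock"],s["position"],s["force"]); M=R.from_quat(s["eef_rot"]).as_matrix()
im=cams.get_image("wrist"); cal=cams.get_calibration("wrist")
for n in ["green_stick","button"]:
    for r in cams.pinpoint("wrist",n)[:1]:
        p=onz(cal,r["uv"],.045); print(n,round(r["score"],2),np.round(r["uv"],1),np.round(p,4),"tool",np.round(M.T@(p-s["position"]),4))
cv2.imwrite("pics/w5.png",cv2.resize(im[0:300,150:420],None,fx=2,fy=2))
```

```text
11.45 [0.52004194 0.20125152 0.20329592] [ 0.23268352 -0.04085186  0.13360138]
green_stick 0.62 [286.4 285.5] [0.5212 0.2016 0.045 ] tool [0.0004 0.0011 0.1583]
button 0.98 [285.3 117.4] [0.5227 0.2672 0.045 ] tool [0.066  0.0007 0.1583]
```

View pics/w5.png

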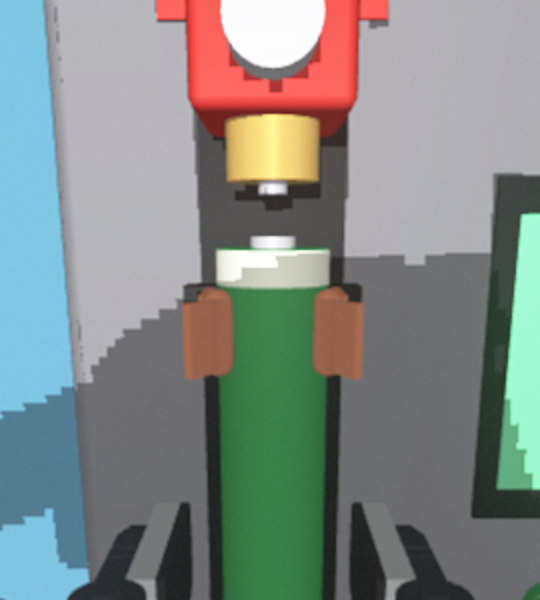

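Request:
play_rows(series="0 0 0 0 0.0009 0 0.035;0 0 0 0 0 0 0.035;0 0 0 0 0 0 0;0 0 0 0 0 0 0;0 0 0 0 0 0 0;0 0 0 0 0 0 0")

```text
clock: 12.35
position: [0.521, 0.2012, 0.2034]
eef_rot: [0.718, 0.697, 0.0, 0.0]
force: [-0.4, -0.0, 2.5]
finger_gap: 0.0181
gripper_force: 58.6
```

Request:
play_rows(series="0 0 0 0.001 0 0 0;0 0 0 0.001 0 0 0;0 0 0 0.001 0 0 0")

```text
clock: 12.72
position: [0.521, 0.2038, 0.2033]
eef_rot: [0.718, 0.697, -0.001, 0.0]
force: [-1.8, -7.8, 5.6]
finger_gap: 0.018
gripper_force: 58.9
```

Request:
play_rows(series="0 0 0 0.001 0 0 0;0 0 0 0.001 0 0 0")

```text
clock: 12.98
position: [0.5211, 0.2058, 0.2033]
eef_rot: [0.718, 0.697, -0.001, 0.0]
force: [-1.6, -8.5, 6.2]
finger_gap: 0.0181
gripper_force: 58.9
```

Request:
play_rows(series="0 0 0 0.001 0 0 0;0 0 0 0.0005 0 0 0")

```text
clock: 13.22
position: [0.5212, 0.2073, 0.2033]
eef_rot: [0.718, 0.696, -0.001, 0.0]
force: [-1.5, -8.0, 5.8]
finger_gap: 0.0182
gripper_force: 58.9
```

Request:
play_rows(series="0 0 0 0.0005 0 0 0;0 0 0 0.0005 0 0 0")

```text
clock: 13.48
position: [0.5212, 0.2083, 0.2033]
eef_rot: [0.718, 0.696, -0.001, 0.0]
force: [-1.5, -8.1, 6.9]
finger_gap: 0.0176
gripper_force: 58.9
```

Request:
play_rows(series="0 0 0 0.0004 0 0 0;0 0 0 0.0004 0 0 0")

```text
clock: 13.72
position: [0.5212, 0.209, 0.2033]
eef_rot: [0.718, 0.697, -0.001, 0.0]
force: [-1.4, -10.1, 7.9]
finger_gap: 0.018
gripper_force: 59.0
```

Request:
play_rows(series="0 0 0 0.0004 0 0 0;0 0 0 0 0 0 0")

```text
clock: 13.98
position: [0.5212, 0.2095, 0.2034]
eef_rot: [0.718, 0.696, -0.001, 0.0]
force: [-2.0, -7.8, 5.2]
finger_gap: 0.0181
gripper_force: 59.0
```

Request:
play_rows(series="0 0 0 0.0004 0 0 0;0 0 0 0 0 0 0")

```text
clock: 14.22
position: [0.5212, 0.2099, 0.2033]
eef_rot: [0.718, 0.696, -0.001, 0.0]
force: [-1.2, -7.5, 5.6]
finger_gap: 0.0183
gripper_force: 59.0
```

Request:
play_rows(series="0 0 0 0.0004 0 0 0;0 0 0 0 0 0 0")

```text
clock: 14.48
position: [0.5212, 0.2103, 0.2034]
eef_rot: [0.718, 0.696, -0.001, 0.0]
force: [-2.5, -8.0, 5.7]
finger_gap: 0.0181
gripper_force: 59.0
```

Request:
play_rows(series="0 0 0 0.0004 0 0 0;0 0 0 0 0 0 0")

```text
clock: 14.72
position: [0.5213, 0.2106, 0.2033]
eef_rot: [0.718, 0.696, -0.001, 0.0]
force: [-1.3, -8.6, 6.4]
finger_gap: 0.0185
gripper_force: 59.0
```

Request:
play_rows(series="0 0 0 0.0004 0 0 0;0 0 0 0 0 0 0")

```text
clock: 14.98
position: [0.5213, 0.2108, 0.2033]
eef_rot: [0.718, 0.696, -0.001, 0.001]
force: [-2.2, -11.1, 8.1]
finger_gap: 0.0179
gripper_force: 59.0
```

Run:
```python
from h import *
s=manip.get_state();print(s["clock"],s["position"],s["force"]); M=R.from_quat(s["eef_rot"]).as_matrix()
im=cams.get_image("wrist"); cal=cams.get_calibration("wrist")
for n in ["green_stick","button"]:
    for r in cams.pinpoint("wrist",n)[:1]:
        p=onz(cal,r["uv"],.045); print(n,round(r["score"],2),np.round(r["uv"],1),np.round(p,4),"tool",np.round(M.T@(p-s["position"]),4))
cv2.imwrite("pics/w6.png",cv2.resize(im[60:210,190:380],None,fx=4,fy=4))
```

```text
14.975 [0.52127545 0.21083026 0.20328906] [ -2.18019746 -11.09456109   8.06212418]
green_stick 0.56 [285.6 287.7] [0.522  0.2099 0.045 ] tool [-0.0006  0.0008  0.1583]
button 0.71 [283.8 118.9] [0.5233 0.276  0.045 ] tool [0.0655 0.0002 0.1581]
```

View pics/w6.png

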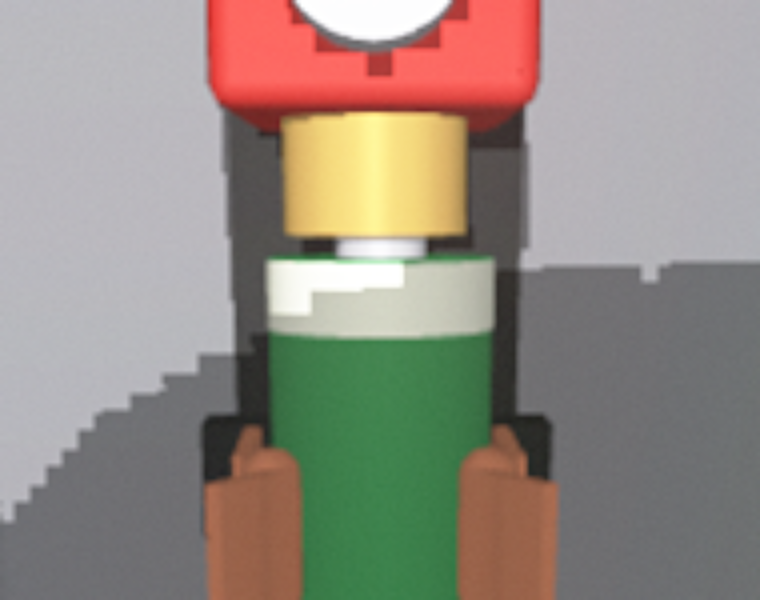

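Request:
play_rows(series="0 0 0 0.0004 0 0 0;0 0 0 0 0 0 0")

```text
clock: 15.38
position: [0.5213, 0.211, 0.2033]
eef_rot: [0.718, 0.696, -0.001, 0.001]
force: [-2.5, -14.5, 7.7]
finger_gap: 0.0183
gripper_force: 59.1
```

Request:
play_rows(series="0 0 0 0.0004 0 0 0;0 0 0 0 0 0 0;0 0 0 0 0 0 0;0 0 0 0 0 0 0;0 0 0 0 0 0 0;0 0 0 0 0 0 0")

```text
clock: 16.12
position: [0.5213, 0.2112, 0.2033]
eef_rot: [0.718, 0.696, -0.001, 0.001]
force: [-2.2, -17.9, 8.1]
finger_gap: 0.0181
gripper_force: 59.2
```

Request:
play_rows(series="0 0 0 0 0 0 0;0 0 0 0 0 0 0;0 0 0 -0.0004 0 0 0;0 0 0 -0.0004 0 0 0;0 0 0 -0.0004 0 0 0;0 0 0 -0.0003 0 0 0;0 0 0 0 0 0 0")

```text
clock: 17.0
position: [0.5212, 0.2106, 0.2033]
eef_rot: [0.718, 0.697, -0.0, 0.0]
force: [-2.3, -5.9, 5.3]
finger_gap: 0.0176
gripper_force: 59.0
```

Request:
play_rows(series="0 0 0 -0.0005 0 0 0;0 0 0 0 0 0 0;0 0 0 0 0 0 0.045;0 0 0 0 0 0 0.045;0 0 0 0 0 0 0.045;0 0 0 0 0 0 0.045;0 0 0 0 0 -0.02 0.045;0 0 0 0 0 -0.04 0.045;0 0 0 0 0 -0.02 0.045;0 0 0 0 0 0 0.045;0 0 0 0 0 0 0.045")

```text
clock: 18.38
position: [0.521, 0.2102, 0.2822]
eef_rot: [0.718, 0.697, -0.001, -0.0]
force: [0.4, -0.8, -1.2]
finger_gap: 0.045
gripper_force: 0.0
```

Run:
```python
from h import *
s=manip.get_state();print(s["clock"],s["position"],s["force"])
im=cams.get_image("wrist"); cal=cams.get_calibration("wrist")
for n in ["green_stick","button"]:
    for r in cams.pinpoint("wrist",n)[:1]:
        p=onz(cal,r["uv"],.045); print(n,round(r["score"],2),np.round(r["uv"],1),np.round(p,4))
cv2.imwrite("pics/w7.png",cv2.resize(im[40:330,190:380],None,fx=2.05,fy=2.05) if 0 else cv2.resize(im[60:240,210:360],None,fx=3.3,fy=3.3))
```

```text
18.375 [0.5209809  0.210221   0.28219415] [ 0.43225328 -0.82024605 -1.2139548 ]
green_stick 0.58 [287.4 225.4] [0.5226 0.2102 0.045 ]
button 0.84 [287.3 116.9] [0.5244 0.2753 0.045 ]
```

View pics/w7.png

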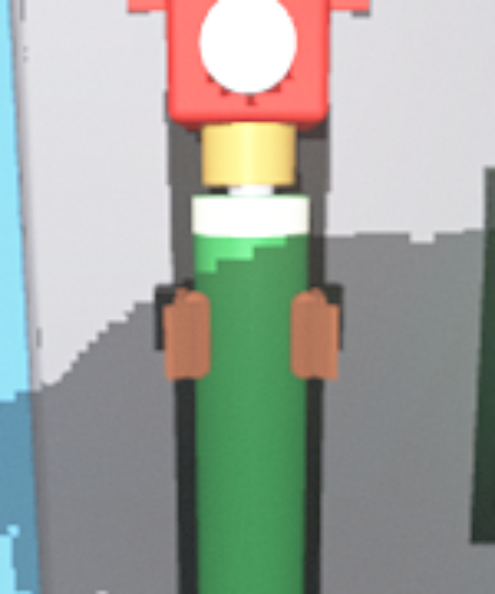

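The stick lies straight in both clips. Its button sits right at the collar (crop about (250,188)), and the gripper is clear of it.

```bash
python3 -c "
from rig import manip
print(manip.hand_in())"
```

```text
the job is handed in; nothing more can be done
None
```

I clipped the green stick into both tester clips and pressed the button on the collar for about 0.75 s, at roughly 10 N above the clip drag (wrist force less the drag felt while sliding). I then released it with the button on the pin and handed the job in; no verdict was returned.

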